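# Rake a used instrument cassette off the step into the soak tray

### The job

Slide the white soak tray along the worktop by its upright grip plate until it stands close against the front of the raised white step, squarely in front of the flat black instrument cassette. Then reach in under the wire drying rack, hook behind the cassette and rake it over the step's front edge, never lifting it, so that it drops into the tray. Leave the tray there on the worktop with the whole cassette inside, and leave everything else where it stands.

Things in the scene. Friction and masses are not known exactly. Their poses are not given: they have to be found in the camera images.
- step: fixed raised step with a white top. Origin on the worktop at the foot of the middle of its front face; x points away from the robot square to that face, y along the front edge, z up. Front face: plane x = 0. Deck top at z = 100 mm, 200 mm deep (x 0 to 200), 600 mm long (y -300 to 300). The space between deck and rack is open on all sides
- rack_bar (a point): middle of the front bar (12 mm thick, along y, axis at 65 mm in x and 296 mm in z from the step's origin) of the fixed wire drying rack over the rear of the deck. More level bars behind it to x = 190; posts at x = 65 and 190, y = +-285 mm. The rack keeps a vertical gripper from getting behind the cassette; a tool tilted 35 to 45 deg, fingertips pointing away from the robot, passes under this bar
- cassette_center (a point): centre of the flat black oblong instrument cassette: 55 mm along its x, 110 mm along its y, 22 mm high, 0.15 to 0.31 kg, loose. It lies flat on the step's deck, left or right of the middle, right below the rack's front bar, its x axis pointing roughly away from the robot (within 0.1 rad of the step's)
- tray_grip (a point): centre of the upper part of the grip plate of the white soak tray (axes as the tray's). The plate stands upright outside the tray's +y end: 12 mm thick along y, 60 mm wide along x, top 100 mm above the worktop, 15 mm above this point and 50 mm above the tray's rim
- tray_middle (a point): middle of the white open soak tray, 25 mm above its underside, 101 mm in -y from the grip plate's middle; x across it (short way), y along it to the plate, z up. Outside 120 mm along x, 190 mm along y (plus the plate), 50 mm high, walls 5 mm, 0.5 kg; loose on the worktop, x roughly away from the robot (within 0.25 rad). It can be dragged and turned by the plate
- bowl_center (a point): centre of a steel bowl on the step's deck, 90 mm across, 38 mm high, loose; it stands on the other side of the middle from the cassette; leave it alone
- cup_center (a point): centre of a small steel cup near the middle of the step's deck, 52 mm across, 45 mm high, loose; leave it alone
- bottle_center (a point): centre of a white bottle on the worktop to the right, 64 mm across, 150 mm high, loose; leave it alone
- jar_center (a point): centre of a white jar on the worktop to the left, 80 mm across, 90 mm high, loose; leave it alone
- brush_grip (a point): handle of a 180 mm cleaning brush lying on the worktop to the right, loose; leave it alone
Mind the look-alikes: they are no part of the job. What is shaped like the part that bears tray_grip but turquoise or yellow is not meant.

How it is judged:
By the outcome, as a careful person would: the job done as asked, in the order asked, and still so for the second after the job is handed in, with the robot touching nothing.
It also fails if it takes over 51 s, if anything falls off the work surface, if the arm or the gripper's body presses on something with over 40 N, if the wrist force passes 120 N, or if a joint passes its speed limit or range.

### The arm

A 6-joint arm with a two-finger parallel gripper is mounted at the origin on the work surface. World frame = base frame: x ahead of the robot, y to its left, z up, the work surface at z = 0. Lengths are in mm, angles in rad, forces in N, time in s.
With the tool pointing down it reaches from about 275 to 750 mm from the base axis. Payload 10.2 kg.
Tool frame: the origin (TCP) lies at the very end of the fingers, on their centre line; the grasp point (between the pads) lies 19 mm behind it; y points along the fingers, z is the direction in which the jaws open and shut, and the axes are right-handed (so a half turn about y gives the same grasp; the last joint's range is limited). The gripper opens to 85 mm and grips with 20 to 120 N. Pads are 22 mm wide; open, the fingers measure 114 mm over their backs; the gripper's body (76 mm by 85 mm) begins 54 mm behind the grasp point. The pads swing forward as they close: fully open they stand 13 mm farther back than shut.
Start: joints at [-0.223, 0.313, 1.498, -0, 1.331, -0.223], TCP at [525.006, -0.013, 231.294] pointing down, gripper open.
Joint ranges: [-2.94, 2.94], [-0.97, 2.17], [0.19, 2.56], [-1.23, 4.37], [0.02, 3.11], [-2.88, 2.88]. Speed limits (rad/s): [2.39, 2.39, 3.01, 3.14, 3.14, 3.14].

### API

Orientations are given as a unit quaternion [w, x, y, z].
In Python, from plant import * gives the robot as it stands.
- The arm moves only by the shell command python3 -m inch 'ROWS' [OPENING]. ROWS is JSON, a list of rows, each an object with "xyz": the shift along the tool's x, y, z normalised to -1 to 1, where 1 is 0.1 m, a list of three; "rotation": the turn, a rotation vector about the tool's x, y, z normalised to -1 to 1, where 1 is 180 degrees, a list of three. A call has 1 to 12 rows; each row is the pose to reach, as a shift and turn from the pose commanded when the call began, along the tool's axes at that moment, turning the shorter way round; what a row does not reach only later rows make up. A row lasts 1/8 s, in which the tool goes at most 62.5 mm and 10.7 degrees, less where a joint would pass 70% of its speed; a pose out of reach is approached as far as the arm can. A call with a number of a shift or a turn outside -1 to 1 is refused whole. A call with a gripper value outside its range is refused whole. OPENING is the closure, from 0 (fully open) to 1 (shut), set as the call begins (- or left out, the last holds). The fingers move at their own pace and stop on an object; the grip force is fixed at half the most. Time passes only in rows, so rows that repeat a pose let the fingers close. It gives the time, the measured TCP pose, the force and the opening at its end, in the units of the state.
- observe(): the state, without advancing time (a new reading comes with each control period).
- capture(name): name is "scene" or "side" or "wrist"; returns the picture (480x640x3 uint8, red, green, blue); there is no depth.
- get_calibration(name): a dict with "fx", "fy", "cx", "cy" (pixels), "rvec" (rotation vector, rad) and "tvec" (3), from world to camera coordinates, as OpenCV has them; the wrist camera has in their place "mount" (4x4, takes a point from camera to tool coordinates, whose origin is the TCP and whose axes are the tool frame's). Camera axes: x right, y down, z forward; pixel columns grow to the right and rows downward; lengths in mm; the calibration is good to about 2 mm. A picture is of the moment at which its call begins: read the wrist's pose just before it. get_calibration takes no time and is no camera call.
- close_job(): hands the job in, once; it reports no verdict.
Trained networks look in the newest picture that a camera, given by its name, has taken for a name from the list of things; names that differ only in an ending like _2 or _b are one class to them, and where a whole thing is asked for, a point or a joint stands for the part that bears it (a point fixed in the world has none). Each returns a list of dicts, best first, with "confidence" (0 to 1); they miss things now and then, are a little off and sometimes report something else, mostly with a low value. They report only what shows in the picture. A call takes as long as a camera call. They do not tell look-alikes from the thing itself.
- trace(camera, thing): "region" (480x640 bool, what is visible of it) and "centre" ([column, row] in pixels, amid what is visible of it).
The state is a dict: "t": time; "joint_pos": joint angles; "qd": joint speeds; "tau": joint torques, N m; "tcp_pos": TCP position; "tcp_rot": TCP orientation; "contact_force": force on the tool from outside, world axes, zero at the start; "moment": the same for the moment, N m; "width": finger opening in mm.
Only numpy, scipy, OpenCV 4.12 (cv2) and the standard library are available. Lean on these libraries where they do the work, as an engineer would, in place of code of your own. Each camera call takes 0.05 s, during which the arm holds its last target.

## Working session

There is one attempt and no reset: what is moved stays moved. The work goes in short steps, Python scripts to look and compute and a shell command to move; the robot and the scene stay as the last step left them, time stands still between calls to the robot, and variables do not carry over. Pictures are saved under pics/ and viewed, and the job is handed in when it is done.

```bash
ls; mkdir -p pics; python3 - <<'E'
from plant import *
import cv2
print(observe())
for n in ("scene","side","wrist"):
    im=capture(n); cv2.imwrite(f"pics/{n}0.png",im[:,:,::-1]); print(n,get_calibration(n))
E
```

```text
pics
{'t': 0.0, 'joint_pos': array([-2.23398068e-01,  3.13461801e-01,  1.49844398e+00, -5.83327882e-06,
        1.33099431e+00, -2.23401585e-01]), 'qd': array([-0.00132708, -0.00118443, -0.0008622 , -0.00091489,  0.00081539,
       -0.00055759]), 'tau': array([-5.78409599e-04, -4.12261176e+01, -2.59742296e+01, -3.58453699e-04,
        4.11797926e-03, -1.23038126e-05]), 'tcp_pos': array([5.24741848e+02, 4.60148598e-02, 2.30726439e+02]), 'tcp_rot': array([ 0.4997531 , -0.50024914,  0.50038875, -0.49960858]), 'contact_force': array([ 0.21285498, -0.7032051 ,  0.58845607]), 'moment': array([ 0.04360111, -0.05696122,  0.02292533]), 'width': 85.54538496344551}
scene {'fx': 558.4887988292227, 'fy': 558.4887988292227, 'cx': 331.5509102107293, 'cy': 243.37342857983157, 'rvec': array([ 1.1613285 ,  2.27806955, -1.04448976]), 'tvec': array([ 233.53548375, -112.29175613, 1696.72525207])}
side {'fx': 590.8188640022674, 'fy': 590.8188640022674, 'cx': 324.48981150896367, 'cy': 235.41223693775197, 'rvec': array([ 2.0886786 , -0.91661273,  0.42528406]), 'tvec': array([-273.33695076,  356.52966651, 1167.35479313])}
wrist {'fx': 392.1718783159737, 'fy': 392.1718783159737, 'cx': 327.0150139096437, 'cy': 235.20507545545502, 'mount': array([[ 7.86546436e-04,  9.58207209e-01,  2.86073987e-01,
        -7.36319903e+01],
       [ 2.95748347e-04, -2.86074285e-01,  9.58207397e-01,
        -1.40737959e+02],
       [ 9.99999647e-01, -6.69068705e-04, -5.08398908e-04,
         1.03759001e+00],
       [ 0.00000000e+00,  0.00000000e+00,  0.00000000e+00,
         1.00000000e+00]])}
```

View pics/scene0.png

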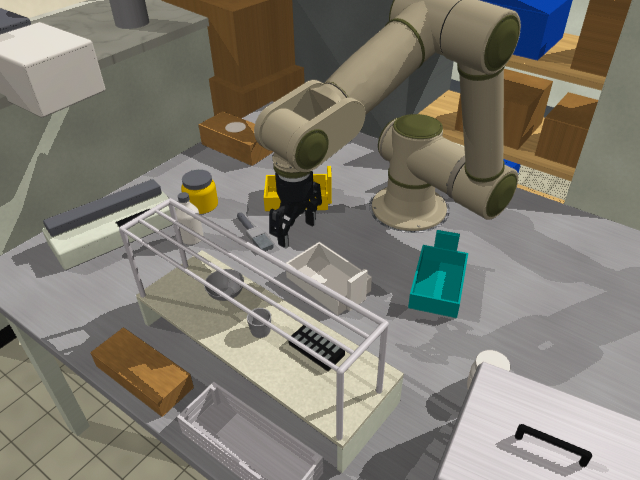

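View pics/side0.png

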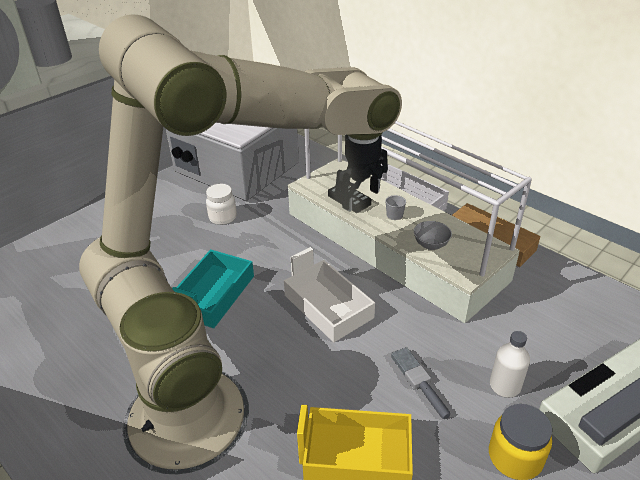

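View pics/wrist0.png

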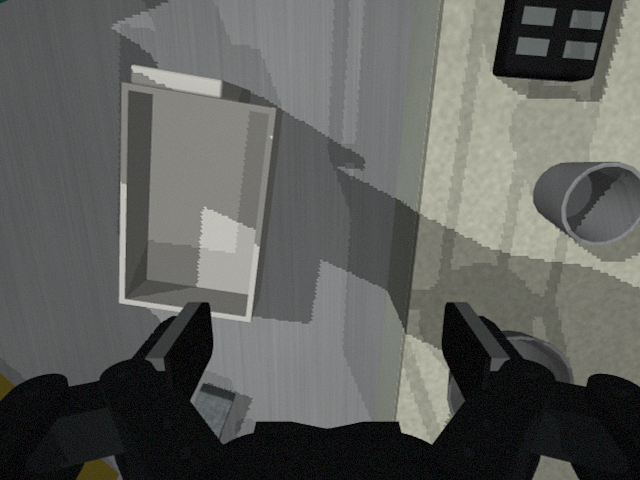

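The white tray is at scene (327,277), side (330,300) and wrist (190,190). Its plate is at wrist (178,80). The turquoise tray at scene (440,275) and the yellow one at scene (298,190) are look-alikes. The cassette is at wrist (555,35) and scene (317,343). Next I'll measure them.

```bash
cat > h.py <<'E'
import numpy as np, cv2
from scipy.spatial.transform import Rotation as R
from plant import *
def Rq(q): return R.from_quat([q[1],q[2],q[3],q[0]])
def cam(n,st=None):
    c=get_calibration(n); K=np.array([[c['fx'],0,c['cx']],[0,c['fy'],c['cy']],[0,0,1]])
    if n=='wrist':
        st=st or observe(); M=c['mount']; RT=Rq(st['tcp_rot']).as_matrix()
        Rcw=RT@M[:3,:3]; o=RT@M[:3,3]+st['tcp_pos']
        return K,Rcw.T,-Rcw.T@o
    Rm=cv2.Rodrigues(c['rvec'])[0]; return K,Rm,np.array(c['tvec'])
def proj(cm,P):
    K,Rm,t=cm; p=(np.atleast_2d(P)@Rm.T+t)@K.T; return p[:,:2]/p[:,2:]
def ray(cm,uv,z):
    K,Rm,t=cm; d=Rm.T@np.linalg.solve(K,[uv[0],uv[1],1.]); o=-Rm.T@t; return o+d*(z-o[2])/d[2]
E
python3 - <<'E'
from h import *
st=observe()
for n in ("scene","side","wrist"):
    im=capture(n); cm=cam(n,st); big=im[:,:,::-1].copy()
    for th,z in [("cassette_center",111),("tray_middle",25),("tray_grip",85),("bowl_center",119),("cup_center",122),("step",100),("bottle_center",75),("jar_center",45),("brush_grip",8)]:
        for r in trace(n,th)[:3]:
            u=r['centre']; print(n,th,round(r['confidence'],2),np.round(u),r['region'].sum(),ray(cm,u,z).round(0))
            np.save(f"pics/reg_{n}_{th}_{int(r['confidence']*100)}.npy",r['region'])
im=cv2.imread("pics/wrist0.png"); cv2.imwrite("pics/w_crop.png",cv2.resize(im[40:340,90:450],None,fx=2.2,fy=2))
im=cv2.imread("pics/scene0.png"); cv2.imwrite("pics/s_crop.png",cv2.resize(im[230:480,130:410],None,fx=2.4,fy=2.4,interpolation=cv2.INTER_CUBIC))
im=cv2.imread("pics/side0.png"); cv2.imwrite("pics/d_crop.png",cv2.resize(im[160:350,270:530],None,fx=3,fy=3,interpolation=cv2.INTER_CUBIC))
E
```

```text
scene cassette_center 0.95 [318. 347.] 950 [662. 157. 111.]
scene tray_middle 0.96 [329. 277.] 3122 [410.   0.  25.]
scene tray_middle 0.89 [322. 197.] 907 [ 143. -219.   25.]
scene tray_middle 0.86 [439. 275.] 3669 [239. 225.  25.]
scene tray_grip 0.7 [320. 190.] 938 [ 187. -196.   85.]
scene tray_grip 0.58 [440. 278.] 3513 [308. 255.  85.]
scene tray_grip 0.56 [328. 277.] 3244 [460.  35.  85.]
scene cup_center 0.69 [259. 326.] 421 [696.  27. 122.]
scene cup_center 0.67 [489. 363.] 546 [500. 460. 122.]
scene step 0.73 [275. 340.] 24837 [692.  66. 100.]
scene step 0.56 [486. 361.] 558 [481. 450. 100.]
scene step 0.33 [224. 284.] 598 [ 635. -138.  100.]
scene bottle_center 0.82 [188. 221.] 716 [ 502. -409.   75.]
scene jar_center 0.62 [488. 360.] 566 [432. 443.  45.]
scene brush_grip 0.8 [255. 236.] 519 [ 384. -276.    8.]
side cassette_center 0.83 [356. 198.] 403 [671. 138. 111.]
side tray_middle 0.72 [216. 285.] 3408 [264. 227.  25.]
side tray_middle 0.55 [324. 297.] 4806 [409.   7.  25.]
side tray_grip 0.84 [327. 294.] 4738 [376. -32.  85.]
side tray_grip 0.73 [356. 442.] 7785 [ 14
[... 278 characters left out ...]
34.   75.]
side brush_grip 0.69 [420. 375.] 1142 [ 387. -285.    8.]
wrist cassette_center 0.77 [553.  41.] 8406 [662. 118. 111.]
wrist cassette_center 0.49 [494. 215.] 74362 [640.  10. 111.]
wrist tray_middle 0.85 [192. 192.] 34905 [405.  10.  25.]
wrist tray_middle 0.63 [ 92. 468.] 842 [ 261. -302.   25.]
wrist tray_grip 0.93 [192. 192.] 34677 [426.  22.  85.]
wrist tray_grip 0.67 [ 89. 467.] 857 [ 305. -236.   85.]
wrist bowl_center 0.68 [534. 357.] 1935 [679. -96. 119.]
wrist cup_center 0.68 [591. 199.] 7311 [696.  24. 122.]
wrist step 0.81 [498. 216.] 74814 [647.   7. 100.]
wrist brush_grip 0.77 [214. 410.] 1368 [ 399. -238.    8.]
wrist brush_grip 0.62 [590. 198.] 7367 [773.   2.   8.]
```

View pics/s_crop.png

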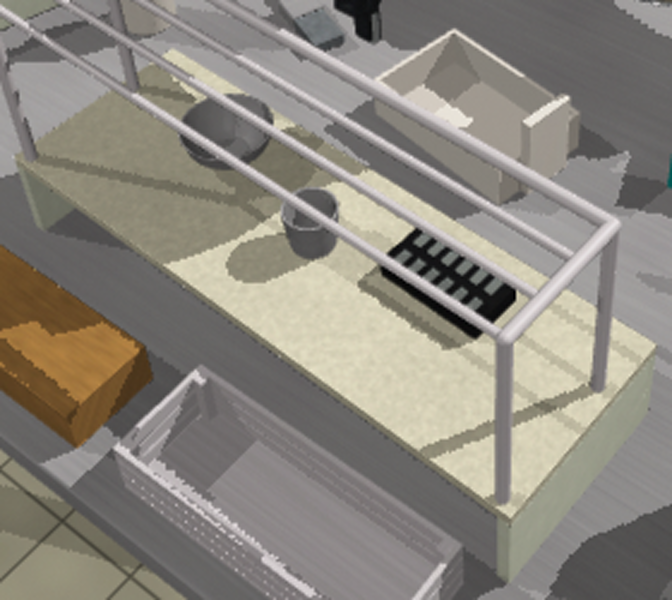

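View pics/d_crop.png

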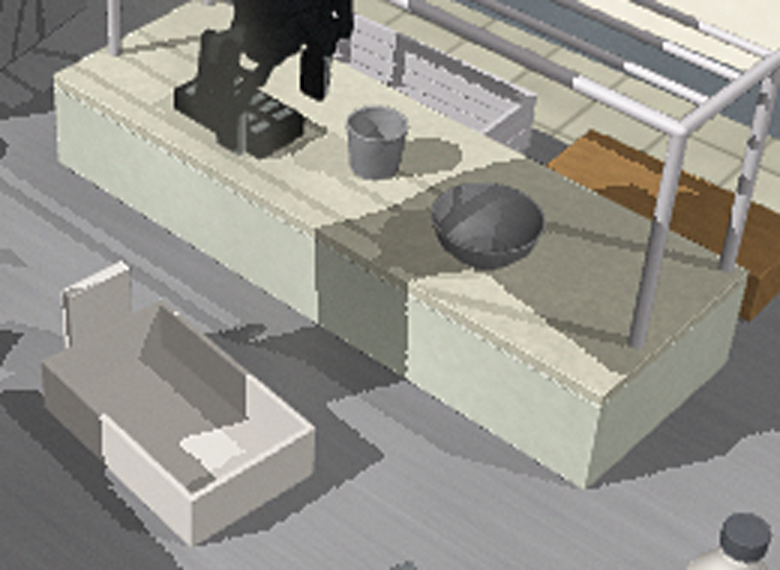

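View pics/w_crop.png

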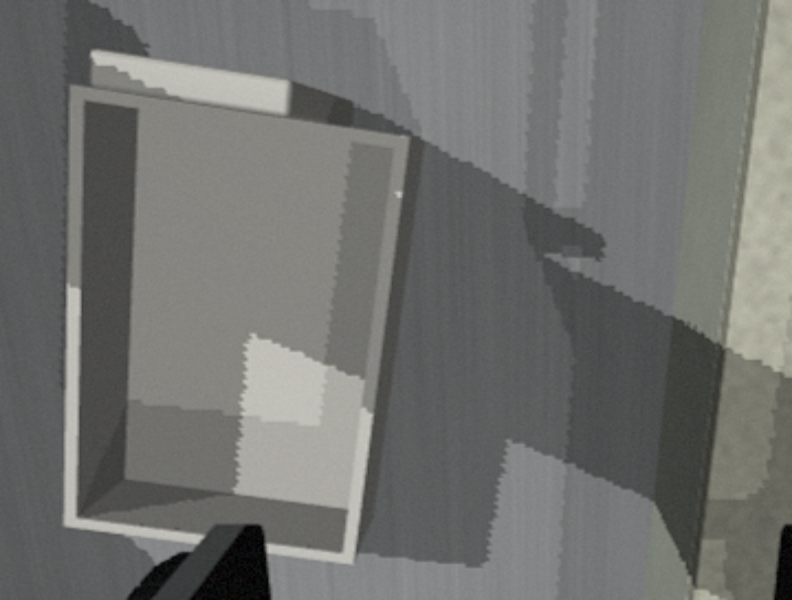

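```bash
cat > fit.py <<'E'
from h import *
from scipy.optimize import least_squares
def T(p,P):
    c,s=np.cos(p[2]),np.sin(p[2]); P=np.atleast_2d(np.array(P,float))
    return np.c_[p[0]+c*P[:,0]-s*P[:,1],p[1]+s*P[:,0]+c*P[:,1],P[:,2]]
def fit(obs,p0):
    f=lambda p: np.concatenate([(proj(cm,T(p,P))-uv).ravel() for cm,P,uv in obs])
    r=least_squares(f,p0,x_scale=[10,10,.1],loss='soft_l1'); return r.x,np.sqrt((r.fun**2).mean()) ,r.fun.reshape(-1,2).round(1)
E
python3 - <<'E'
from fit import *
S,D,W=cam('scene'),cam('side'),cam('wrist')
def c(x,y,z): return [x,y,z]
tray=[(W,[-60,95,50],(121.8,82.5)),(W,[60,95,50],(276.8,108.5)),(W,[-60,-95,50],(119,302.5)),(W,[60,-95,50],(251,321.5)),
(D,[-60,-95,50],(334,324.3)),(D,[60,-95,50],(374.7,302.7)),(D,[-60,95,50],(284,281.7)),(D,[60,95,50],(324,261)),
(S,[-60,-95,50],(319.6,242.5)),(S,[60,-95,50],(286.3,263.3))]
p,e,r=fit(tray,[410,5,0]); print('tray',p.round(3),e); print(r.tolist())
step=[(S,[0,300,100],(403.8,374.6)),(S,[200,300,100],(338.3,444.6)),(S,[200,-300,100],(137.5,294.6)),(S,[200,300,0],(338.3,472.9)),
(D,[0,-300,100],(471,294)),(D,[0,-300,0],(465,322.3)),(D,[0,300,100],(289,186)),(D,[0,300,0],(289,214)),(D,[200,-300,100],(518.3,250))]
q,e,r=fit(step,[600,0,0]); print('step',q.round(3),e); print(r.tolist())
print('wrist edge', [ray(W,u,100).round(1) for u in((437.7,40),(418.2,212.5))], T(q,[[0,100,100],[0,0,100]]))
cas=[(S,[-27.5,-55,122],(302,325)),(S,[-27.5,55,122],(344.6,350.8)),(S,[27.5,-55,122],(289.6,341.7))]
k,e,r=fit(cas,[660,140,0]); print('cas',k.round(3),e); print(r.tolist())
def draw(n,cm,out,crop,f):
    im=cv2.imread(f'pics/{n}0.png'); x0,y0,x1,y1=crop; im=cv2.resize(im[y0:y1,x0:x1],None,fx=f,fy=f)
    def pl(p,P,col): cv2.polylines(im,[np.int32(((proj(cm,T(p,P))-[x0,y0]+.5)*f).round())],True,col,1)
    for z in(0,50): pl(p,[[-60,-95,z],[60,-95,z],[60,95,z],[-60,95,z]],(0,0,255))
    for yy in (95,107): pl(p,[[-30,yy,50],[30,yy,50],[30,yy,100],[-30,yy,100]],(255,0,0))
    for z in(0,100): pl(q,[[0,-300,z],[200,-300,z],[200,300,z],[0,300,z]],(0,255,0))
    pl(q,[[65,-285,296],[65,285,296]],(0,255,255))
    for z in(100,122): pl(k,[[-27.5,-55,z],[27.5,-55,z],[27.5,55,z],[-27.5,55,z]],(255,0,255))
    cv2.imwrite(out,im)
draw('scene',S,'pics/ov_s.png',(130,200,410,480),2.1)
draw('side',D,'pics/ov_d.png',(270,110,530,350),2.5)
draw('wrist',W,'pics/ov_w.png',(0,0,640,480),1.25)
E
```

```text
tray [ 4.12202e+02 -2.79400e+00 -1.63000e-01] 1.0985623472293033
[[-0.1, -1.0], [0.1, -0.5], [-0.2, 1.0], [-0.1, 1.2], [-0.5, 2.1], [0.4, -0.8], [-0.3, -2.2], [-0.2, -2.2], [-1.2, -1.0], [-1.8, -0.3]]
step [ 5.92808e+02  2.74570e+01 -5.10000e-02] 1.383038589731064
[[-1.8, -1.3], [1.5, 1.1], [-2.9, -1.2], [1.1, 0.2], [-0.4, -1.3], [-0.6, 2.0], [-0.7, -1.7], [1.0, -0.5], [1.9, 0.8]]
wrist edge [array([595.8, 120.7, 100. ]), array([590.8,   9.2, 100. ])] [[597.94506442 127.32540919 100.        ]
 [592.80765587  27.45746121 100.        ]]
cas [ 6.69150e+02  1.56497e+02 -2.20000e-02] 1.5921913387960567
[[0.9, 0.3], [0.3, -0.3], [-3.8, -0.1]]
```

View pics/ov_s.png

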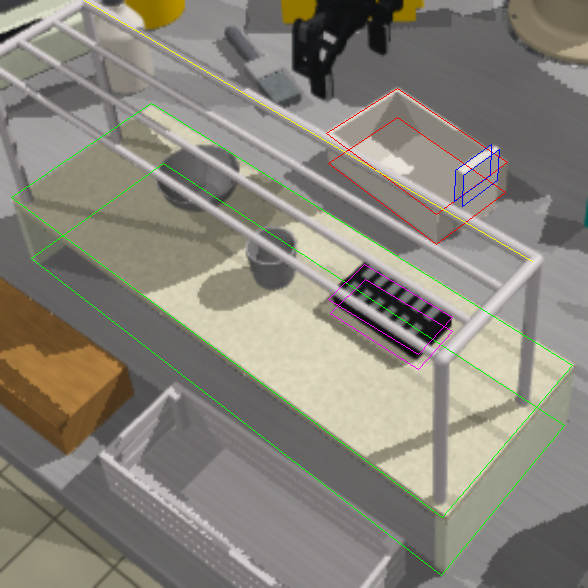

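View pics/ov_w.png

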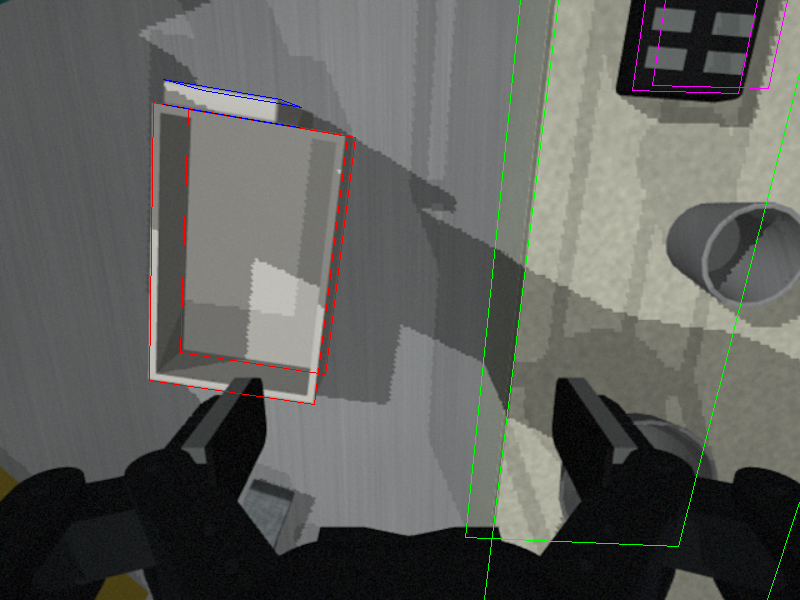

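View pics/ov_d.png

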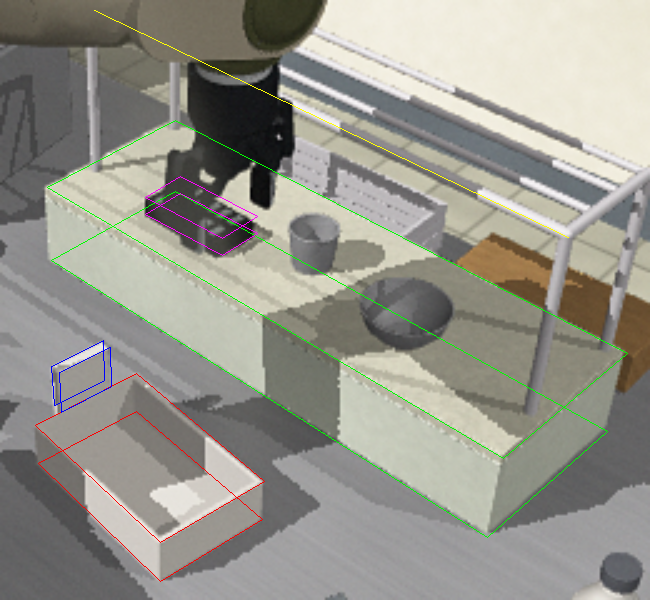

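```bash
python3 - <<'E'
from fit import *
S,D,W=cam('scene'),cam('side'),cam('wrist')
cas=[(S,[-27.5,-55,122],(302,325)),(S,[-27.5,55,122],(344.6,350.8)),(S,[27.5,-55,122],(289.6,341.7)),
(W,[-27.5,-55,100],(493.6,76.5)),(W,[27.5,-55,100],(593,80.5)),
(D,[-27.5,55,122],(328.3,189.3)),(D,[-27.5,-55,122],(356,206.7)),(D,[-27.5,-55,100],(356,213.3)),(D,[27.5,-55,122],(371,199.3))]
k,e,r=fit(cas,[660,140,0]); print('cas',k.round(3),e); print(r.tolist())
q=np.array([592.4,27.5,-.051]); c,s=np.cos(q[2]),np.sin(q[2])
d=k[:2]-q[:2]; ks=np.array([c*d[0]+s*d[1],-s*d[0]+c*d[1]]); print('cas in step',ks.round(1),k[2]-q[2])
tgt=T(q,[[-63,ks[1],0]])[0]; print('tray target',tgt.round(1)); 
p=[412.2,-2.8,-.163]; g0=T(p,[[0,101,85]])[0]; g1=T([tgt[0],tgt[1],q[2]],[[0,101,85]])[0]; print('plate',g0.round(1),g1.round(1))
st=observe(); Rm=Rq(st['tcp_rot']); print(Rm.as_matrix().round(3)); print('shift tool',Rm.inv().apply(np.r_[g0[:2],66]-st['tcp_pos']).round(1))
# plate z check wrist top corners
print(proj(W,T(p,[[-30,95,100],[30,95,100],[-30,107,100],[30,107,100]])))
im=cv2.imread("pics/side0.png"); a=cv2.imread("pics/scene0.png")
cv2.imwrite("pics/conf.png",np.hstack([cv2.resize(im[235:345,270:385],(400,400)),cv2.resize(a[230:320,280:380],(400,400))]))
E
```

```text
cas [ 6.65230e+02  1.53205e+02 -4.80000e-02] 3.3814358953910295
[[1.5, -1.7], [-0.0, -1.7], [-3.6, -2.6], [2.5, -0.5], [-12.6, -0.2], [-0.8, -0.4], [1.8, -0.7], [1.6, -0.4], [1.4, -2.1]]
cas in step [ 66.3 129.3] 0.0031500906187661992
tray target [536.1 159.8   0. ]
plate [428.6  96.9  85. ] [541.2 260.7  85. ]
[[ 0.  0.  1.]
 [-1. -0.  0.]
 [ 0. -1.  0.]]
shift tool [-96.9 165.3 -96.4]
[[129.7262953   82.58511806]
 [222.14758863  98.3910422 ]
 [130.09136666  62.79493547]
 [223.74280637  79.02693685]]
```

View pics/conf.png

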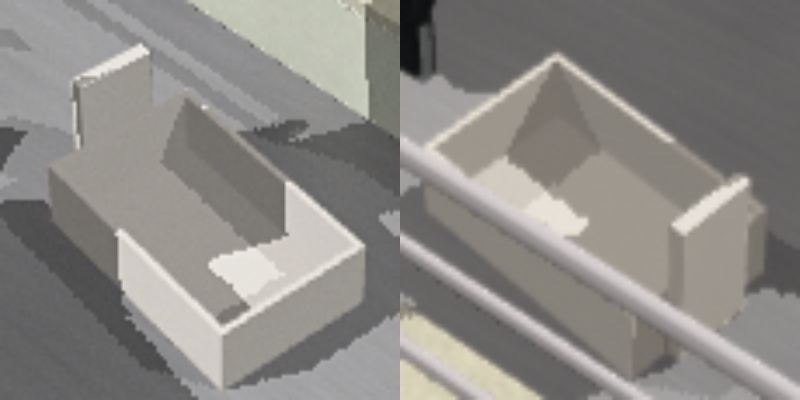

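The crops show the white tray, with its white plate at the +y end: side (302,262), scene (357,285). That matches tray_grip; the turquoise and yellow trays are ruled out. Next, move above the plate.

```bash
python3 -m inch '[{"xyz":[-0.97,0.6,-0.96],"rotation":[0,-0.448,0]},{"xyz":[-0.97,0.6,-0.96],"rotation":[0,-0.448,0]},{"xyz":[-0.97,0.6,-0.96],"rotation":[0,-0.448,0]},{"xyz":[-0.97,0.6,-0.96],"rotation":[0,-0.448,0]},{"xyz":[-0.97,0.6,-0.96],"rotation":[0,-0.448,0]},{"xyz":[-0.97,0.6,-0.96],"rotation":[0,-0.448,0]},{"xyz":[-0.97,0.6,-0.96],"rotation":[0,-0.448,0]},{"xyz":[-0.97,0.6,-0.96],"rotation":[0,-0.448,0]},{"xyz":[-0.97,0.6,-0.96],"rotation":[0,-0.448,0]},{"xyz":[-0.97,0.6,-0.96],"rotation":[0,-0.448,0]}]' 0
python3 - <<'E'
from h import *
st=observe(); im=capture('wrist'); W=cam('wrist',st); print(Rq(st['tcp_rot']).as_matrix().round(3))
from fit import T
p=[412.2,-2.8,-.163]; im=im[:,:,::-1].copy()
for P in ([[-30,95,100],[30,95,100],[30,107,100],[-30,107,100]],[[-60,-95,50],[60,-95,50],[60,95,50],[-60,95,50]]):
    cv2.polylines(im,[np.int32(proj(W,T(p,P)))],True,(0,0,255),1)
cv2.imwrite('pics/w1.png',im)
E
```

```text
t: 2.9
tcp_pos: [429.0, 97.0, 171.3]
tcp_rot: [-0.705, 0.705, -0.058, 0.058]
contact_force: [-0.7, -0.5, 0.4]
width: 85.2
[[ 0.986  0.     0.165]
 [-0.165 -0.     0.986]
 [ 0.    -1.     0.   ]]
```

View pics/w1.png

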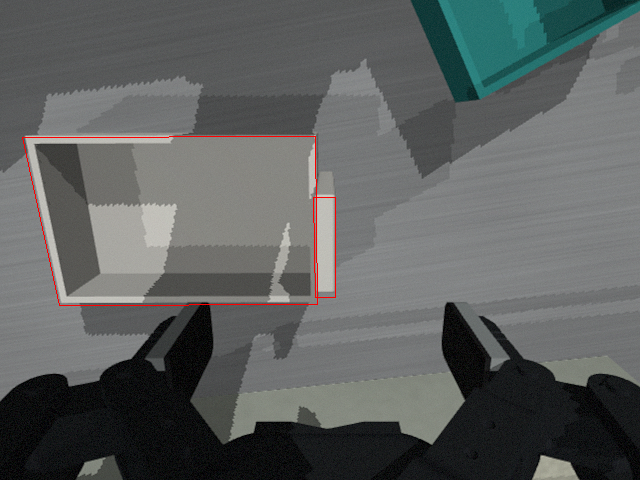

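```bash
python3 -m inch '[{"xyz":[0,0.5,0],"rotation":[0,0,0]},{"xyz":[0,1,0],"rotation":[0,0,0]},{"xyz":[0,1,0],"rotation":[0,0,0]},{"xyz":[0,1,0],"rotation":[0,0,0]}]'
python3 -m inch '[{"xyz":[0,0,0],"rotation":[0,0,0]},{"xyz":[0,0,0],"rotation":[0,0,0]},{"xyz":[0,0,0],"rotation":[0,0,0]},{"xyz":[0,0,0],"rotation":[0,0,0]},{"xyz":[0,0,0],"rotation":[0,0,0]},{"xyz":[0,0,0],"rotation":[0,0,0]},{"xyz":[0,0,0],"rotation":[0,0,0]},{"xyz":[0,0,0],"rotation":[0,0,0]}]' 1
python3 - <<'E'
from h import *
st=observe(); print(st['width'],st['contact_force'],st['moment']); im=capture('wrist'); cv2.imwrite('pics/w2.png',im[:,:,::-1])
E
```

```text
t: 3.45
tcp_pos: [430.0, 97.0, 72.9]
tcp_rot: [0.705, -0.705, 0.057, -0.059]
contact_force: [0.8, 0.5, 0.0]
width: 85.4
t: 4.45
tcp_pos: [429.3, 96.8, 71.6]
tcp_rot: [-0.705, 0.705, -0.057, 0.058]
contact_force: [-1.2, -3.2, 5.8]
width: 10.7
10.748351344385524 [-1.22363092 -3.17500858  5.76611759] [-0.31677147  0.19066563 -0.03966755]
```

View pics/w2.png

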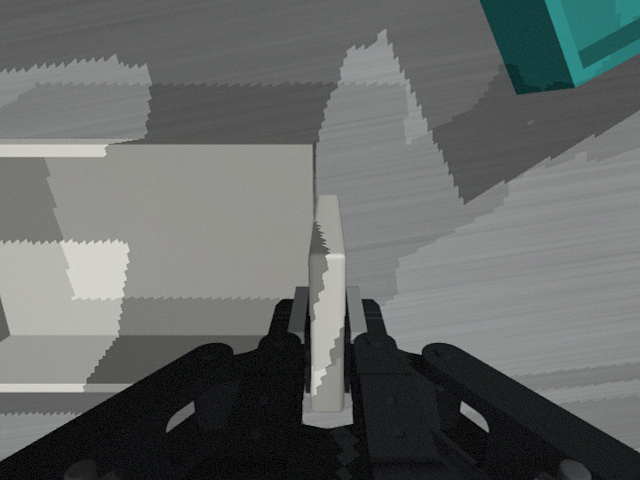

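```bash
python3 -m inch '[{"xyz":[0.03,0,0.08],"rotation":[0,-0.004,0]},{"xyz":[0.07,0,0.18],"rotation":[0,-0.008,0]},{"xyz":[0.12,0,0.3],"rotation":[0,-0.013,0]},{"xyz":[0.17,0,0.42],"rotation":[0,-0.018,0]},{"xyz":[0.22,0,0.54],"rotation":[0,-0.023,0]},{"xyz":[0.27,0,0.66],"rotation":[0,-0.028,0]},{"xyz":[0.32,0,0.78],"rotation":[0,-0.032,0]},{"xyz":[0.36,0,0.86],"rotation":[0,-0.036,0]},{"xyz":[0.38,0,0.9],"rotation":[0,-0.036,0]}]'
python3 - <<'E'
from h import *
st=observe(); print(st['width'],st['contact_force'],st['tcp_pos']); M=Rq(st['tcp_rot']).as_matrix(); print(M.round(3))
print('to go tool',M.T@(np.array([536.2,260.9,71.6])-st['tcp_pos']))
for n in('wrist','scene'):
  im=capture(n); cv2.imwrite(f'pics/{n}3.png',im[:,:,::-1])
E
```

```text
t: 5.62
tcp_pos: [481.0, 179.4, 71.7]
tcp_rot: [-0.706, 0.707, -0.018, 0.017]
contact_force: [-4.5, -6.3, 9.5]
width: 11.0
10.989692102226112 [-4.47730458 -6.26905897  9.46383356] [481.04972103 179.37049688  71.66838228]
[[ 0.999 -0.001  0.05 ]
 [-0.05  -0.001  0.999]
 [-0.001 -1.    -0.001]]
to go tool [ 5.10295315e+01 -8.01708496e-02  8.41700559e+01]
```

View pics/scene3.png

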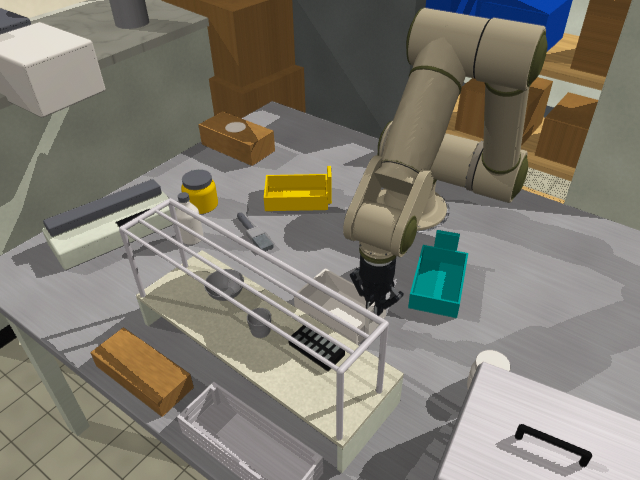

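```bash
python3 -m inch '[{"xyz":[0.04,0,0.07],"rotation":[0,0,0]},{"xyz":[0.11,0,0.18],"rotation":[0,0,0]},{"xyz":[0.18,0,0.3],"rotation":[0,0,0]},{"xyz":[0.25,0,0.42],"rotation":[0,0,0]},{"xyz":[0.32,0,0.54],"rotation":[0,0,0]},{"xyz":[0.39,0,0.66],"rotation":[0,0,0]},{"xyz":[0.46,0,0.77],"rotation":[0,0,0]},{"xyz":[0.5,0,0.83],"rotation":[0,0,0]},{"xyz":[0.51,0,0.84],"rotation":[0,0,0]},{"xyz":[0.51,0,0.84],"rotation":[0,0,0]}]'
python3 - <<'E'
from h import *
st=observe(); print(st['width'],st['contact_force'],st['tcp_pos']); M=Rq(st['tcp_rot']).as_matrix(); print(M.round(3))
for n in('wrist','scene','side'):
  im=capture(n); cv2.imwrite(f'pics/{n}4.png',im[:,:,::-1])
  r=trace(n,'tray_middle'); print(n,[(round(a['confidence'],2),a['centre']) for a in r[:3]])
E
```

```text
t: 6.98
tcp_pos: [536.0, 260.8, 71.7]
tcp_rot: [-0.707, 0.707, -0.018, 0.017]
contact_force: [-4.1, -3.2, 6.8]
width: 11.1
11.14331065421226 [-4.12527474 -3.16386736  6.79172535] [536.03050212 260.79051341  71.66045471]
[[ 0.999 -0.001  0.05 ]
 [-0.05  -0.     0.999]
 [-0.001 -1.    -0.001]]
wrist [(0.95, [150.3, 257.9])]
scene [(0.97, [353.1, 324.7]), (0.59, [447.4, 282.5])]
side [(0.95, [311.2, 245.1]), (0.91, [216.4, 283.0]), (0.7, [354.7, 447.8])]
```

View pics/wrist4.png

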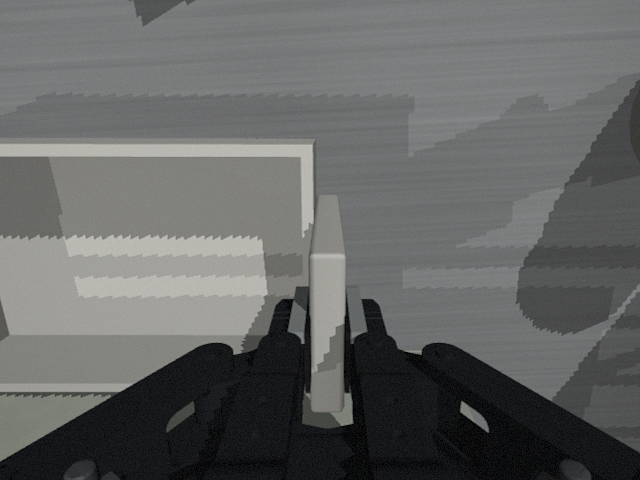

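View pics/side4.png

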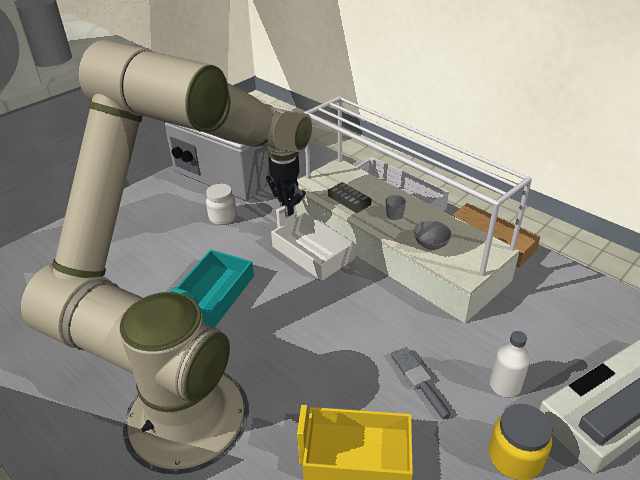

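```bash
python3 -m inch '[{"xyz":[0.02,0,0],"rotation":[0,0,0]},{"xyz":[0.04,0,0],"rotation":[0,0,0]},{"xyz":[0.05,0,0],"rotation":[0,0,0]},{"xyz":[0.05,0,0],"rotation":[0,0,0]}]'
python3 - <<'E'
from fit import *
st=observe(); print(st['contact_force'],st['moment'],st['tcp_pos'])
for n,b in (('side',(250,150,420,300)),('scene',(270,240,410,390))):
  im=capture(n)[:,:,::-1]; x0,y0,x1,y1=b
  cv2.imwrite(f'pics/{n}5.png',cv2.resize(im[y0:y1,x0:x1],None,fx=4,fy=4,interpolation=cv2.INTER_CUBIC))
E
```

```text
t: 7.78
tcp_pos: [540.6, 260.9, 71.7]
tcp_rot: [0.707, -0.707, 0.018, -0.017]
contact_force: [-7.9, -0.9, 7.3]
width: 11.1
[-7.93215192 -0.85669114  7.32916147] [ 0.03233884  0.84928601 -0.13290534] [540.63343021 260.94952422  71.71025346]
```

View pics/side5.png

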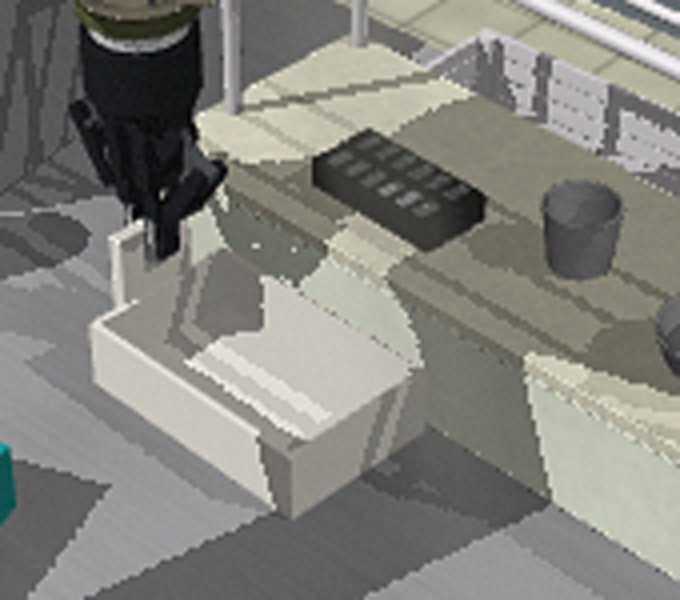

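View pics/scene5.png

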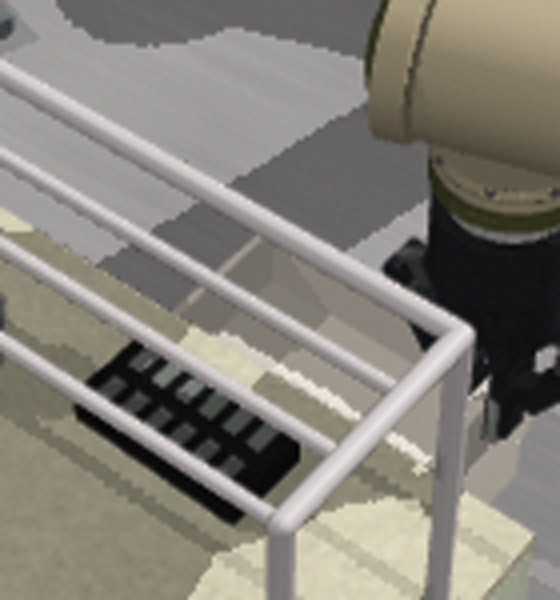

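```bash
python3 - <<'E'
from fit import *
S,D=cam('scene'),cam('side')
cas=[(S,[-27.5,-55,122],(303.8,325)),(S,[-27.5,55,122],(345,351.8)),(S,[27.5,-55,122],(289.5,340)),(S,[27.5,55,122],(329,367)),
(D,[-27.5,55,122],(328.8,190.8)),(D,[-27.5,-55,122],(358,208.8)),(D,[27.5,55,122],(342,182)),(D,[27.5,-55,122],(371.3,199.3)),(D,[-27.5,-55,100],(357.5,213))]
k,e,r=fit(cas,[660,140,0]); print('cas',k.round(3),e,r.tolist())
tr=[(D,[-60,95,50],(273,231.3)),(D,[-60,-95,50],(323,263.8)),(D,[60,-95,50],(355,243))]
t,e,r=fit(tr,[540,160,0]); print('tray',t.round(3),e,r.tolist())
q=np.array([592.4,27.5,-.051]); c,s=np.cos(q[2]),np.sin(q[2])
for z in(k,t):
  d=z[:2]-q[:2]; print(np.round([c*d[0]+s*d[1],-s*d[0]+c*d[1],z[2]-q[2]],3))
E
```

```text
cas [ 6.65427e+02  1.54842e+02 -4.40000e-02] 1.5538870457109877 [[0.2, -1.3], [0.2, -2.4], [-2.9, -0.4], [-0.8, -0.1], [-1.7, -2.1], [-0.5, -3.1], [-0.4, -1.5], [0.6, -2.5], [-0.2, -0.4]]
tray [ 5.33650e+02  1.60123e+02 -4.70000e-02] 0.8837114693108207 [[-0.9, -0.6], [-0.2, 0.9], [1.6, -0.4]]
[6.64410e+01 1.30899e+02 7.00000e-03]
[-6.54340e+01  1.29456e+02  4.00000e-03]
```

```bash
python3 -m inch '[{"xyz":[0.01,0,0],"rotation":[0,0,0]},{"xyz":[0.02,0,0],"rotation":[0,0,0]},{"xyz":[0.02,0,0],"rotation":[0,0,0]},{"xyz":[0.02,0,0],"rotation":[0,0,0]}]'

```

```text
t: 8.38
tcp_pos: [542.6, 260.9, 71.7]
tcp_rot: [0.707, -0.707, 0.018, -0.017]
contact_force: [-5.9, -0.4, 6.8]
width: 11.2
```

```bash
python3 -m inch '[{"xyz":[0.01,0,0],"rotation":[0,0,0]},{"xyz":[0.02,0,0],"rotation":[0,0,0]},{"xyz":[0.02,0,0],"rotation":[0,0,0]},{"xyz":[0.02,0,0],"rotation":[0,0,0]}]'

```

```text
t: 8.88
tcp_pos: [544.6, 260.9, 71.7]
tcp_rot: [0.707, -0.707, 0.018, -0.017]
contact_force: [-5.1, 0.3, 7.7]
width: 11.2
```

```bash
python3 -m inch '[{"xyz":[0.01,0,0],"rotation":[0,0,0]},{"xyz":[0.02,0,0],"rotation":[0,0,0]},{"xyz":[0.02,0,0],"rotation":[0,0,0]}]'
python3 - <<'E'
from h import *
st=observe(); print(st['contact_force'],st['moment'])
im=capture('side')[:,:,::-1]
cv2.imwrite('pics/side6.png',cv2.resize(im[190:290,260:370],None,fx=6,fy=6,interpolation=cv2.INTER_CUBIC))
E
```

```text
t: 9.25
tcp_pos: [544.9, 260.9, 71.7]
tcp_rot: [-0.707, 0.707, -0.02, 0.016]
contact_force: [-16.1, -0.3, 13.4]
width: 11.2
[-16.05607168  -0.25089279  13.36117798] [-0.00974146  2.17937906 -0.23229678]
```

View pics/side6.png

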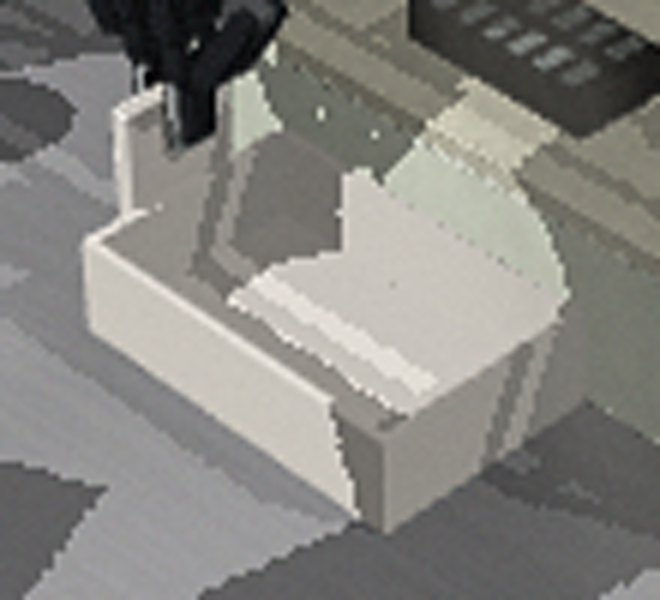

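```bash
python3 -m inch '[{"xyz":[-0.01,0,0],"rotation":[0,0,0]},{"xyz":[-0.01,0,0],"rotation":[0,0,0]}]'
python3 -m inch '[{"xyz":[0,0,0],"rotation":[0,0,0]},{"xyz":[0,0,0],"rotation":[0,0,0]},{"xyz":[0,0,0],"rotation":[0,0,0]},{"xyz":[0,0,0],"rotation":[0,0,0]},{"xyz":[0,0,0],"rotation":[0,0,0]},{"xyz":[0,0,0],"rotation":[0,0,0]}]' 0.3
python3 -m inch '[{"xyz":[0,-0.2,0],"rotation":[0,0,0]},{"xyz":[0,-0.6,0],"rotation":[0,0,0]},{"xyz":[0,-1,0],"rotation":[0,0,0]},{"xyz":[0,-1,0],"rotation":[0,0,0]},{"xyz":[0,-1,0],"rotation":[0,0,0]}]'
python3 - <<'E'
from h import *
im=capture('side')[:,:,::-1]; cv2.imwrite('pics/side7.png',im)
E
```

```text
t: 9.55
tcp_pos: [544.9, 260.9, 71.7]
tcp_rot: [0.707, -0.707, 0.019, -0.017]
contact_force: [-10.0, 1.1, 9.6]
width: 10.8
t: 10.3
tcp_pos: [546.3, 260.4, 71.3]
tcp_rot: [0.707, -0.707, 0.018, -0.018]
contact_force: [-0.2, 0.0, 0.6]
width: 59.3
t: 10.92
tcp_pos: [545.9, 260.3, 170.5]
tcp_rot: [-0.707, 0.707, -0.018, 0.017]
contact_force: [0.2, -0.4, -0.8]
width: 59.6
```

View pics/side7.png

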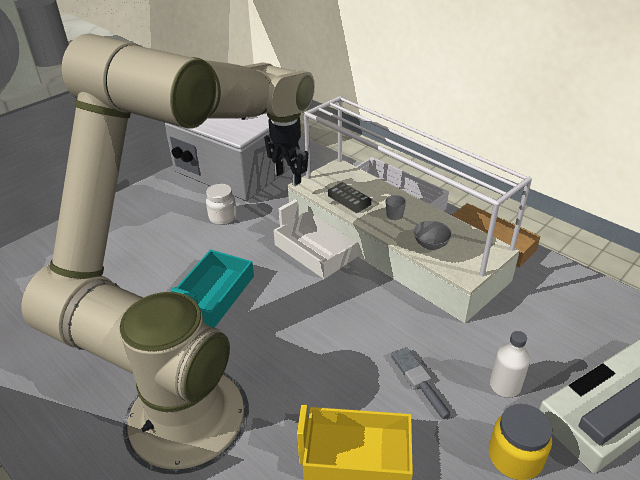

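```bash
python3 -m inch '[{"xyz":[0,0.1,-0.4],"rotation":[0,0,-0.05]},{"xyz":[0,0.2,-0.8],"rotation":[0,0,-0.1]},{"xyz":[0,0.32,-0.99],"rotation":[0,0,-0.15]},{"xyz":[0,0.32,-0.99],"rotation":[0,0,-0.2]},{"xyz":[0,0.32,-0.99],"rotation":[0,0,-0.2444]},{"xyz":[0,0.32,-0.99],"rotation":[0,0,-0.2444]},{"xyz":[0,0.32,-0.99],"rotation":[0,0,-0.2444]}]'
cat > where.py <<'E'
from h import *
q=np.array([592.4,27.5,-.051]); c,s=np.cos(q[2]),np.sin(q[2])
def w(*tg):
    st=observe(); M=Rq(st['tcp_rot']).as_matrix(); p=st['tcp_pos']; d=p[:2]-q[:2]
    ps=np.array([c*d[0]+s*d[1],-s*d[0]+c*d[1],p[2]]); print('step tcp',ps.round(1),'F',st['contact_force'].round(1),'w',round(st['width'],1),'t',st['t'])
    print(M.round(3).tolist())
    for g in tg:
        e=np.array(g)-ps; W=np.array([c*e[0]-s*e[1],s*e[0]+c*e[1],e[2]]); print(g,(M.T@W/100).round(3))
E
python3 - <<'E'
from where import *
w((60,131,138),(104,131,138),(132,131,109),(-10,131,112))
st=observe()
im=capture('wrist')[:,:,::-1]; cv2.imwrite('pics/wrist8.png',im)
im=capture('side')[:,:,::-1]; cv2.imwrite('pics/side8.png',im)
E
```

```text
t: 11.85
tcp_pos: [540.5, 161.8, 138.0]
tcp_rot: [-0.649, 0.662, 0.248, 0.28]
contact_force: [-0.3, -0.9, -0.0]
width: 60.0
step tcp [-58.7 131.5 138. ] F [-0.3 -0.9 -0. ] w 60.0 t 11.85
[[0.72, 0.693, 0.049], [-0.036, -0.034, 0.999], [0.693, -0.721, 0.001]]
(60, 131, 138) [ 0.855  0.823 -0.007]
(104, 131, 138) [ 1.172  1.128 -0.008]
(132, 131, 109) [ 1.173  1.531 -0.008]
(-10, 131, 112) [ 0.17   0.525 -0.006]
```

View pics/wrist8.png

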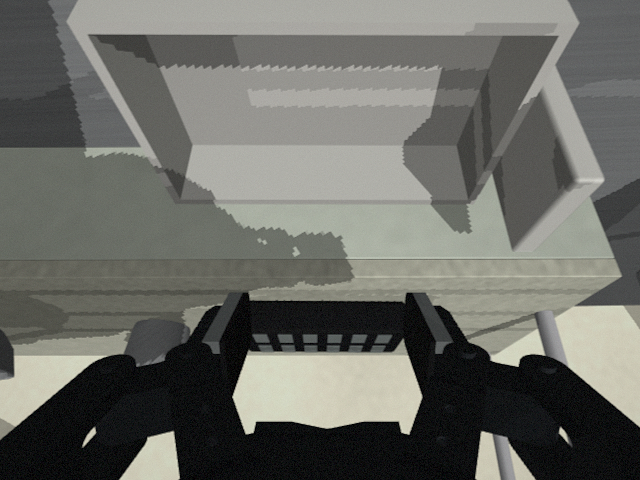

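View pics/side8.png

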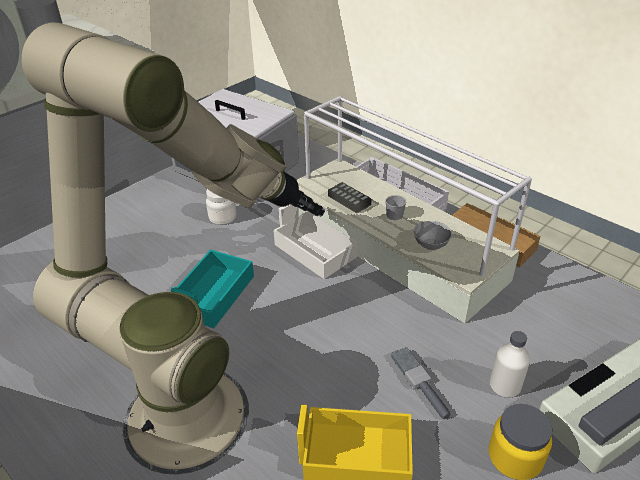

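The tray stands flush to the step at wrist (180–480,200). The cassette is centred at column 328, between the fingers. Next, reach in under the bar.

```bash
python3 -m inch '[{"xyz":[0.14,0.14,0],"rotation":[0,0,0]},{"xyz":[0.36,0.35,0],"rotation":[0,0,0]},{"xyz":[0.58,0.56,0],"rotation":[0,0,0]},{"xyz":[0.78,0.75,0],"rotation":[0,0,0]},{"xyz":[0.855,0.825,0],"rotation":[0,0,0]},{"xyz":[0.855,0.825,0],"rotation":[0,0,0]}]'
python3 - <<'E'
from where import *
w((104,131,138),(132,131,109),(-10,131,112))
im=capture('wrist')[:,:,::-1]; cv2.imwrite('pics/wrist9.png',im)
im=capture('scene')[:,:,::-1]; cv2.imwrite('pics/scene9.png',im)
E
```

```text
t: 12.7
tcp_pos: [660.1, 155.4, 138.5]
tcp_rot: [-0.649, 0.662, 0.248, 0.281]
contact_force: [0.4, -0.6, 0.3]
width: 59.7
step tcp [ 61.1 131.2 138.5] F [ 0.4 -0.6  0.3] w 59.7 t 12.7
[[0.72, 0.692, 0.051], [-0.037, -0.035, 0.999], [0.693, -0.721, 0.0]]
(104, 131, 138) [ 0.305  0.301 -0.002]
(132, 131, 109) [ 0.306  0.704 -0.002]
(-10, 131, 112) [-0.696 -0.302 -0.002]
```

View pics/scene9.png

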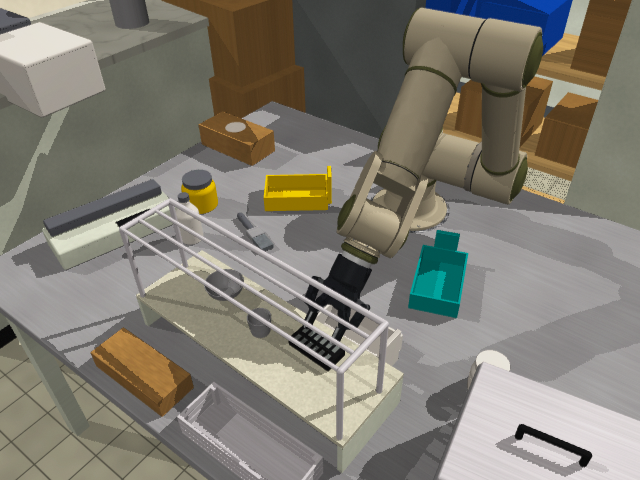

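View pics/wrist9.png

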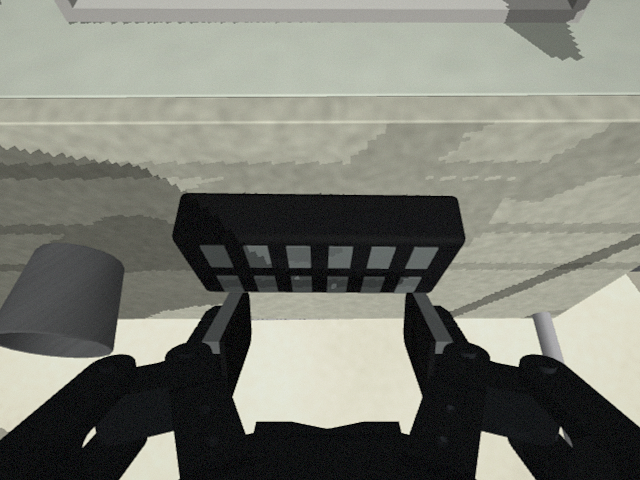

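```bash
python3 - <<'E'
from where import *
W=cam('wrist')
def f(u,z):
    p=ray(W,u,z); d=p[:2]-q[:2]; print(u,z,np.round([c*d[0]+s*d[1],-s*d[0]+c*d[1]],1))
f((183,195),100);f((457,195),100);f((175,240),122);f((465,240),122);f((216,290),122);f((437,290),122); f((320,96),100); f((320,121),100)
E
```

```text
(183, 195) 100 [35.4 75.8]
(457, 195) 100 [ 35.6 182.8]
(175, 240) 122 [31.9 78. ]
(465, 240) 122 [ 32. 181.]
(216, 290) 122 [79.8 80.7]
(437, 290) 122 [ 80.1 182.8]
(320, 96) 100 [-12.8 130. ]
(320, 121) 100 [ -3.3 129.8]
```

```bash
python3 -m inch '[{"xyz":[0.12,0.12,0],"rotation":[0,0,0]},{"xyz":[0.25,0.25,0],"rotation":[0,0,0]},{"xyz":[0.31,0.3,0],"rotation":[0,0,0]},{"xyz":[0.31,0.38,0],"rotation":[0,0,0]},{"xyz":[0.31,0.5,0],"rotation":[0,0,0]},{"xyz":[0.31,0.62,0],"rotation":[0,0,0]},{"xyz":[0.31,0.69,0],"rotation":[0,0,0]},{"xyz":[0.31,0.7,0],"rotation":[0,0,0]}]'
python3 - <<'E'
from where import *
w((100,131,108),(30,131,108),(-15,131,110))
im=capture('wrist')[:,:,::-1]; cv2.imwrite('pics/wrist10.png',im)
im=capture('scene')[:,:,::-1]; cv2.imwrite('pics/scene10.png',cv2.resize(im[240:400,250:450],None,fx=4,fy=3.7))
E
```

```text
t: 13.8
tcp_pos: [730.9, 152.0, 109.8]
tcp_rot: [-0.649, 0.662, 0.248, 0.281]
contact_force: [-0.6, -0.2, -0.7]
width: 59.8
step tcp [131.9 131.4 109.8] F [-0.6 -0.2 -0.7] w 59.8 t 13.8
[[0.719, 0.693, 0.05], [-0.036, -0.035, 0.999], [0.694, -0.72, -0.0]]
(100, 131, 108) [-0.242 -0.209 -0.003]
(30, 131, 108) [-0.746 -0.695 -0.003]
(-15, 131, 110) [-1.056 -1.021 -0.003]
```

View pics/scene10.png

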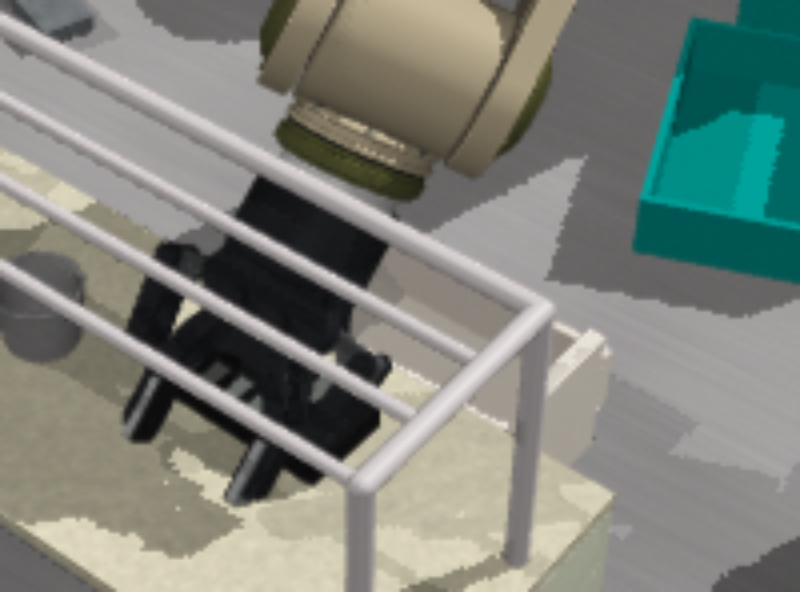

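View pics/wrist10.png

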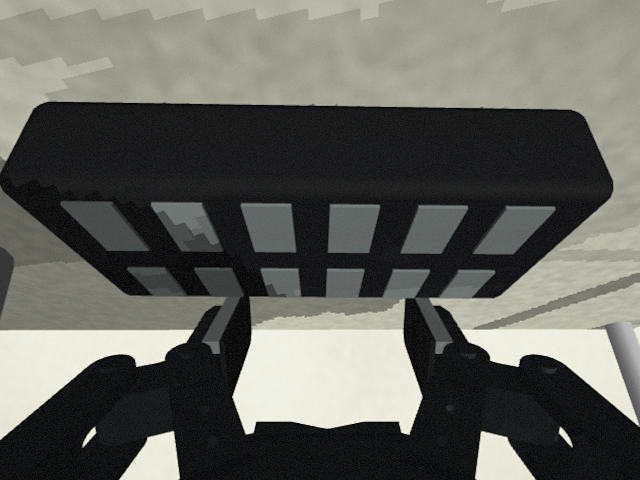

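```bash
python3 -m inch '[{"xyz":[-0.03,0.02,0],"rotation":[0,0,0]},{"xyz":[-0.1,-0.05,0],"rotation":[0,0,0]},{"xyz":[-0.17,-0.12,0],"rotation":[0,0,0]},{"xyz":[-0.24,-0.19,0],"rotation":[0,0,0]},{"xyz":[-0.31,-0.26,0],"rotation":[0,0,0]}]'
python3 - <<'E'
from where import *
w((90,131,107),(30,131,107),(-20,131,110))
im=capture('wrist')[:,:,::-1]; cv2.imwrite('pics/wrist11.png',im)
im=capture('side')[:,:,::-1]; cv2.imwrite('pics/side11.png',cv2.resize(im[150:300,250:420],None,fx=4,fy=4))
E
```

```text
t: 14.52
tcp_pos: [690.3, 154.2, 108.1]
tcp_rot: [-0.649, 0.662, 0.249, 0.281]
contact_force: [2.3, 0.3, 1.3]
width: 59.8
step tcp [ 91.3 131.5 108.1] F [2.3 0.3 1.3] w 59.8 t 14.525
[[0.718, 0.694, 0.05], [-0.036, -0.035, 0.999], [0.695, -0.719, 0.0]]
(90, 131, 107) [-0.017 -0.001 -0.005]
(30, 131, 107) [-0.448 -0.418 -0.005]
(-20, 131, 110) [-0.787 -0.788 -0.004]
```

View pics/wrist11.png

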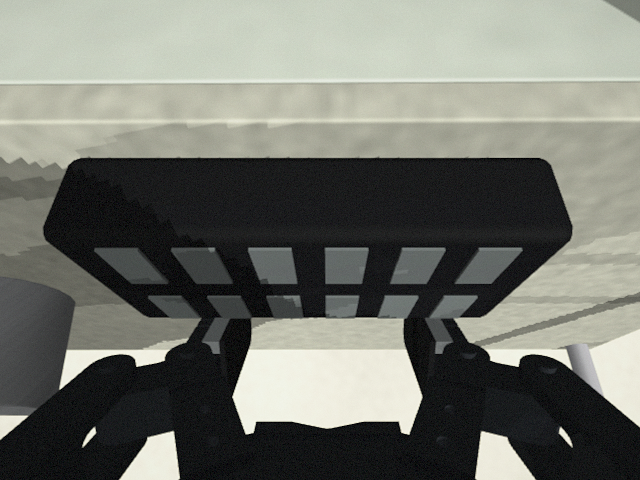

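View pics/side11.png

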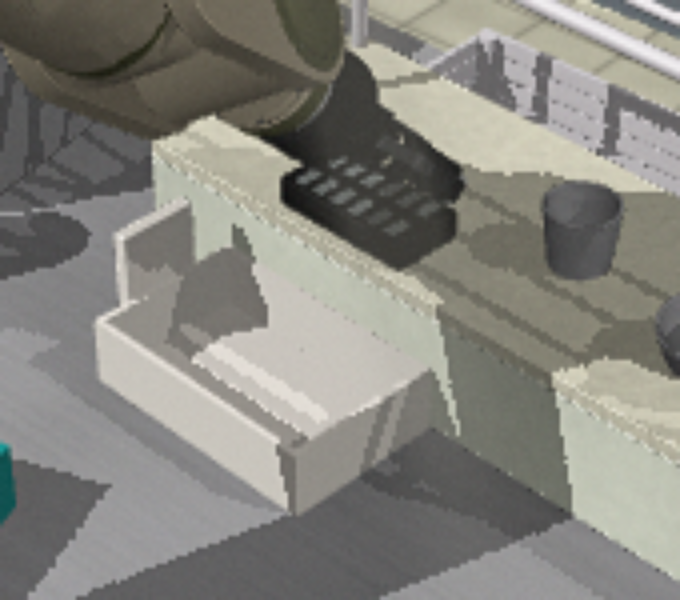

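```bash
python3 -m inch '[{"xyz":[-0.07,-0.065,0],"rotation":[0,0,0]},{"xyz":[-0.14,-0.135,0],"rotation":[0,0,0]},{"xyz":[-0.21,-0.2,0],"rotation":[0,0,0]},{"xyz":[-0.25,-0.24,0],"rotation":[0,0,0]}]'
python3 - <<'E'
from where import *
w((30,131,108),(-20,131,110))
im=capture('wrist')[:,:,::-1]; cv2.imwrite('pics/wrist12.png',im)
im=capture('side')[:,:,::-1]; cv2.imwrite('pics/side12.png',cv2.resize(im[150:300,250:420],None,fx=4,fy=4))
E
```

```text
t: 15.12
tcp_pos: [656.3, 155.9, 108.3]
tcp_rot: [-0.649, 0.662, 0.249, 0.282]
contact_force: [1.2, -0.4, 2.1]
width: 60.0
step tcp [ 57.2 131.5 108.3] F [ 1.2 -0.4  2.1] w 60.0 t 15.125
[[0.717, 0.695, 0.05], [-0.036, -0.034, 0.999], [0.696, -0.718, 0.0]]
(30, 131, 108) [-0.197 -0.188 -0.005]
(-20, 131, 110) [-0.543 -0.55  -0.004]
```

View pics/wrist12.png

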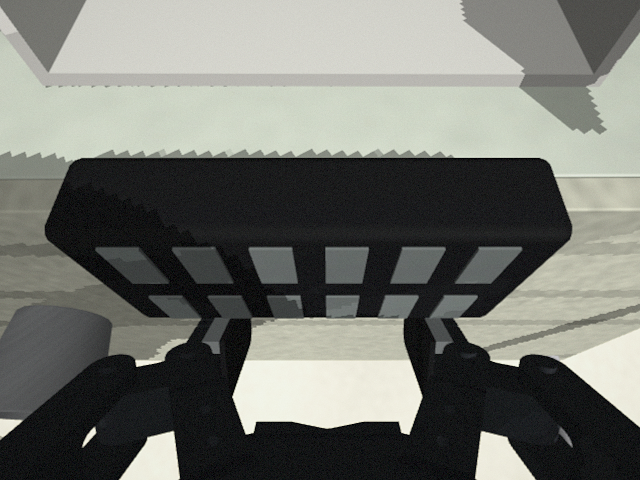

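View pics/side12.png

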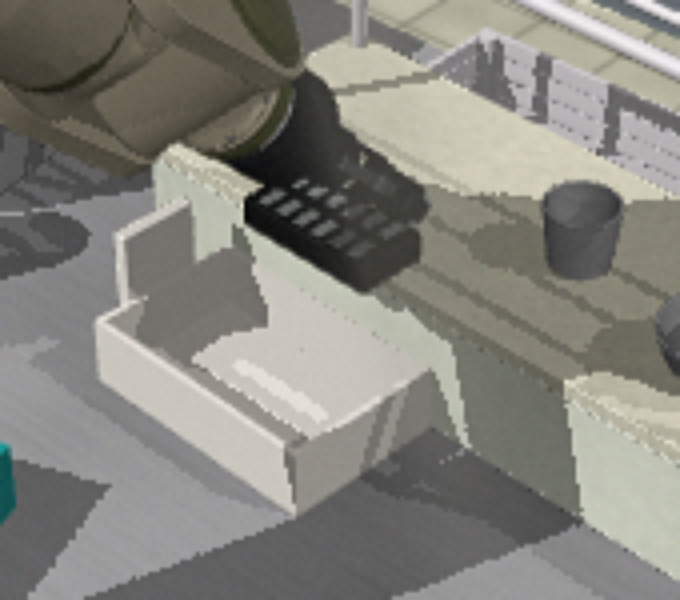

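```bash
python3 -m inch '[{"xyz":[-0.1,-0.1,0],"rotation":[0,0,0]},{"xyz":[-0.24,-0.235,0],"rotation":[0,0,0]},{"xyz":[-0.38,-0.37,0],"rotation":[0,0,0]},{"xyz":[-0.5,-0.5,0],"rotation":[0,0,0]},{"xyz":[-0.52,-0.53,0],"rotation":[0,0,0]},{"xyz":[-0.52,-0.53,0],"rotation":[0,0,0]}]'
python3 - <<'E'
from where import *
w((-60,131,160))
im=capture('wrist')[:,:,::-1]; cv2.imwrite('pics/wrist13.png',im)
im=capture('side')[:,:,::-1]; cv2.imwrite('pics/side13.png',cv2.resize(im[150:300,250:420],None,fx=4,fy=4))
E
```

```text
t: 15.98
tcp_pos: [584.2, 159.6, 114.5]
tcp_rot: [-0.65, 0.663, 0.246, 0.278]
contact_force: [-0.2, -0.1, 0.5]
width: 59.7
step tcp [-14.9 131.5 114.5] F [-0.2 -0.1  0.5] w 59.7 t 15.975
[[0.724, 0.688, 0.05], [-0.036, -0.034, 0.999], [0.689, -0.725, 0.001]]
(-60, 131, 160) [-0.014 -0.64  -0.004]
```

View pics/wrist13.png

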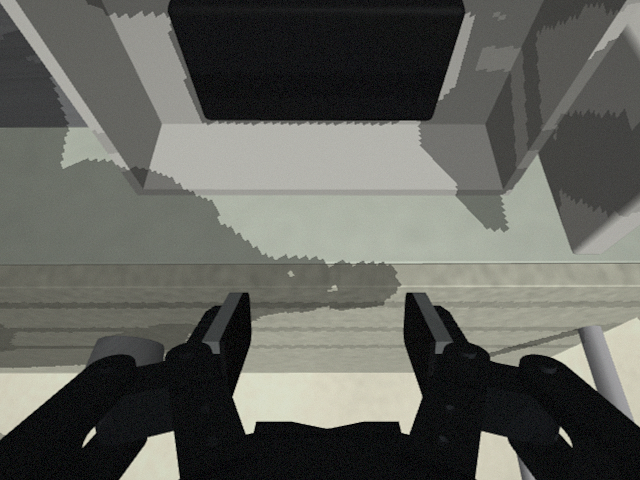

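View pics/side13.png

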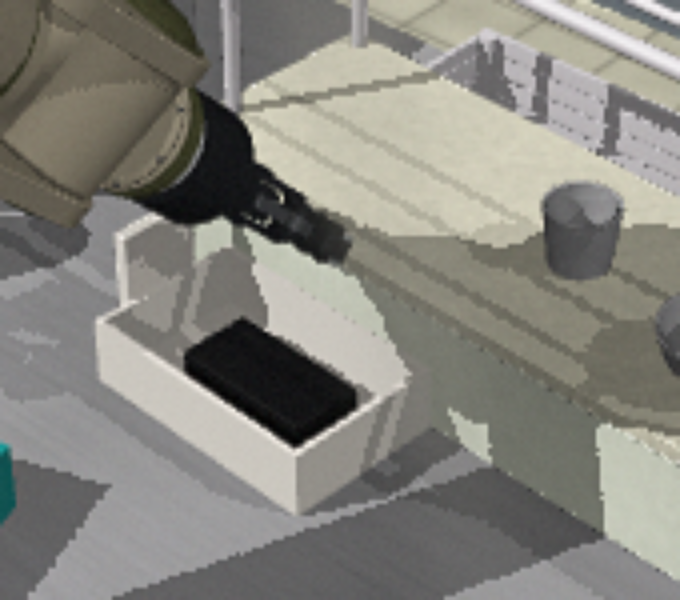

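The cassette lies flat, upside down, inside the tray: side crop (185–355, 320–445). Retreat up and back, then check everything.

```bash
python3 -m inch '[{"xyz":[0,-0.2,0],"rotation":[0,0,0]},{"xyz":[0,-0.5,0],"rotation":[0,0,0]},{"xyz":[0.1,-0.9,0],"rotation":[0,0,0]},{"xyz":[0.3,-1,0],"rotation":[0,0,0]},{"xyz":[0.3,-1,0],"rotation":[0,0,0]},{"xyz":[0.3,-1,0],"rotation":[0,0,0]}]'
python3 - <<'E'
from where import *
w()
for n in('wrist','side','scene'):
    st=observe(); im=capture(n)[:,:,::-1]; cv2.imwrite(f'pics/{n}14.png',im); cm=cam(n,st)
    for th,z in(('cassette_center',16),('tray_middle',25),('bowl_center',119),('cup_center',122),('bottle_center',75),('brush_grip',8),('jar_center',45)):
        r=trace(n,th)
        for a in r[:2]: print(n,th,round(a['confidence'],2),np.round(a['centre']),ray(cm,a['centre'],z).round(0))
E
```

```text
t: 16.82
tcp_pos: [536.4, 161.7, 206.2]
tcp_rot: [-0.65, 0.663, 0.245, 0.278]
contact_force: [0.7, 0.1, -0.6]
width: 60.1
step tcp [-62.8 131.2 206.2] F [ 0.7  0.1 -0.6] w 60.1 t 16.825
[[0.726, 0.686, 0.05], [-0.036, -0.034, 0.999], [0.687, -0.727, 0.0]]
wrist cassette_center 0.79 [325.  40.] [547. 161.  16.]
wrist tray_middle 0.97 [397.  84.] [577. 210.  25.]
wrist tray_middle 0.33 [273. 201.] [717.  97.  25.]
wrist bowl_center 0.85 [ 22. 270.] [671. -99. 119.]
wrist cup_center 0.78 [174. 280.] [693.  22. 122.]
side cassette_center 0.86 [318. 248.] [538. 151.  16.]
side tray_middle 0.83 [305. 234.] [549. 209.  25.]
side tray_middle 0.65 [355. 445.] [ 165. -297.   25.]
side bowl_center 0.86 [429. 234.] [665. -99. 119.]
side cup_center 0.86 [394. 206.] [696.  31. 122.]
side bottle_center 0.92 [512. 366.] [ 479. -432.   75.]
side brush_grip 0.61 [420. 375.] [ 386. -284.    8.]
side jar_center 0.76 [221. 204.] [469. 459.  45.]
scene cassette_center 0.82 [348. 336.] [534. 145.  16.]
scene tray_middle 0.93 [440. 276.] [240. 231.  25.]
scene tray_middle 0.67 [361. 325.] [496. 156.  25.]
scene bowl_center 0.77 [221. 287.] [ 659. -121.  119.]
scene cup_center 0.64 [363. 324.] [562. 202. 122.]
scene bottle_center 0.84 [190. 225.] [ 510. -390.   75.]
scene brush_grip 0.76 [254. 237.] [ 390. -277.    8.]
scene jar_center 0.81 [490. 362.] [436. 448.  45.]
```

View pics/wrist14.png

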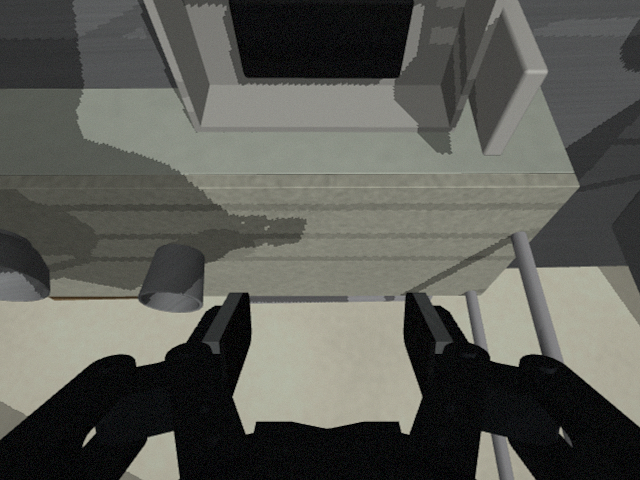

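View pics/side14.png

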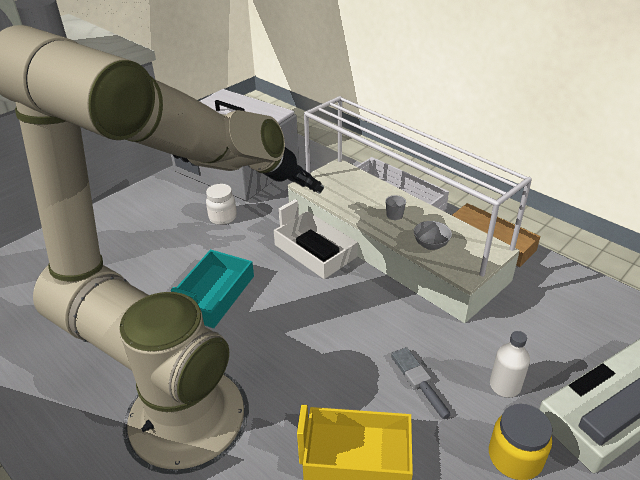

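View pics/scene14.png

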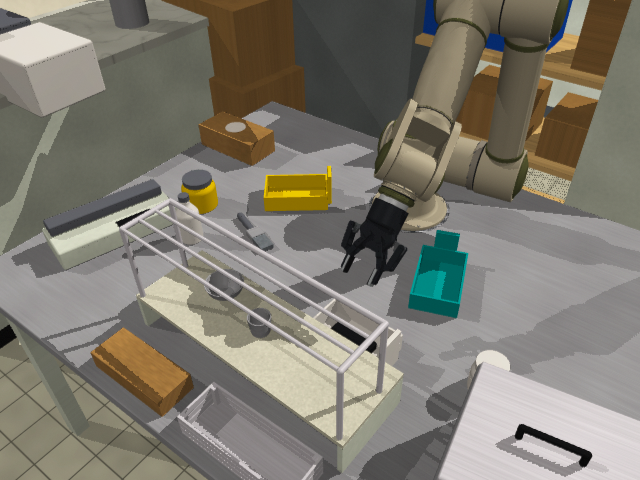

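```bash
python3 - <<'E'
from where import *
W=cam('wrist')
for u,z in(((197,131),50),((452,131),50),((243,77),5),((400,77),5)):
    p=ray(W,u,z); d=p[:2]-q[:2]; print(u,np.round([c*d[0]+s*d[1],-s*d[0]+c*d[1]],1))
E
```

```text
(197, 131) [-2.  37.3]
(452, 131) [ -1.8 223.8]
(243, 77) [-13.1  68.2]
(400, 77) [-13.  188.1]
```

The tray is about 2 mm from the step and square to it, spanning step y 37–224. The cassette lies flat inside it. All other objects are where they started and the arm is clear, so I'm handing in.

```bash
python3 -c "
from plant import *
print(close_job())"
```

```text
the job is handed in; nothing more can be done
None
```

The cassette is in the tray, the tray stands against the step, and I handed the job in at about 18 s of the 51 s allowed.

**What I did:**
- I gripped the white tray's plate and slid and turned the tray along the worktop. It met the step's front face at 16 N; I eased off by 1 mm and released it.
- I then tilted the tool 44°, reached under the rack bar with the fingers part open and lowered them behind the cassette. I raked it over the edge without lifting it, with readings of only about 2 N.

**What the last checks showed:**
- **Tray:** it is square to the step with a gap of about 2 mm. It spans y 37 to 224 mm in the step's frame, with the cassette originally centred at 131 mm.
- **Cassette:** it turned over as it dropped and now lies flat, upside down, wholly inside the tray.
- **Everything else:** the cup, bowl, bottle, jar and brush are where they started, allowing for a couple of centimetres of network scatter. The gripper is clear and touching nothing.

**Where checks disagreed:**
- The networks' "tray_middle" readings from the last pictures scattered by several centimetres, because the tray was partly hidden. In the scene picture one cup detection actually fell on the tray. I relied on the tray's rim corners and the pictures instead.
- The jar's position in the side view differs from the scene view by about 30 mm. Its pixels in each view did not change between the first and last pictures.

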